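Show the bore of a freshly riveted tube to the inspection camera

TASK

A rivet nut has just been set in the square tube lying in the jig. Swing the jig's guide leaf fully open by its bow handle so that it stays open, lift the tube out, and present it to the inspection camera: nut side uppermost and level from side to side, one sawn end facing the lens squarely and centred 100 mm in front of it, so that the tilted camera looks straight down the bore. Finish while still holding it there, without ever touching the camera or shifting the other things on the table.

Things in the scene. Friction and masses are not known exactly. Their poses are not given: they have to be found in the camera images.
- jig: Setting jig: dark steel base plate 110 x 180 x 12 mm fixed to the table; origin on the table below the middle of the tube's place. Its y axis runs along the tube: leaf hinge at the +y end, bow handle beyond the -y end, where the leaf's rest post (51 mm high) stands; an end stop stands past the tube's +y end.
- leaf (a joint): Guide leaf of the jig: aluminium plate 40 mm wide, 10 mm thick, with a steel guide bush, over the tube. Value in rad: 0 shut (level, underside 50 mm above the table), 1.9 fully open against its stop. About 250 g, not latched: let go before upright (about 1.5) it falls shut by its weight, let go beyond 1.65 it falls fully open; its bow then stands 235 mm high.
- leaf_hinge (a point): Middle of the leaf's hinge axis (fixed on the jig, 55.5 mm above the table). The axis runs along the jig's x axis; opening lifts the handle upward and over towards the jig's +y.
- leaf_bar (a point): Middle of the grip bar of the leaf's bow handle: a 12.4 mm round black sleeve, 60 mm long, parallel to the hinge axis, 182 mm from it and moving with the leaf (55.5 mm above the table when shut). The gap inside the bow, between the sleeve and the edge of the leaf, is 36 mm, its clear width 66 mm; beyond the bar there is nothing. The round bar may turn between gripped fingers while the leaf swings.
- tube: The work: square steel tube 25 x 110 x 25 mm, 120 g, with a rivet nut (13 mm flange, 1.3 mm high) in the middle of its top wall. Origin in the middle of its underside, y along its length, z up through the nut. It lies in the jig with its underside 22 mm above the table, long axis along the jig's y, about 1.5 mm play between the dowels. It is gripped across its 25 mm width at mid length.
- tube_end_1 (a point): Centre of the tube's sawn end at its own -y (the end by the bow handle at the start).
- tube_end_2 (a point): Centre of the tube's sawn end at its own +y (the end by the hinge at the start).
- nest (a point): Where the middle of the tube's underside belongs in the jig (22 mm above the table, on two rests). At 42 mm along the jig's y from here, each way, an 8 mm dowel stands 18 mm either side of the tube's middle line, its top 36 mm above the table; the 70 mm between the dowels is clear beside the tube down to the plate, whose top is 12 mm above the table.
- camera: Stand of the inspection camera, a grey 60 x 50 x 55 mm magnetic base with a 14 mm steel post 318 mm tall, fixed to the table; origin on the table under the post; the camera looks to its -x side.
- camera_head: Inspection camera on the post, tilted downward by 0.15 to 0.45 rad about its own y axis (which is level). Origin at the middle of the black camera body (40 x 40 x 50 mm), 290 mm above the table; it looks along its own -x axis. The lens with its 66 mm round ring light ends 70 mm from the origin. It must not be touched.
- lens (a point): Centre of the lens front.
- focus (a point): Point on the lens axis 100 mm in front of the lens, where the centre of the sawn end belongs.
- spare_tube: Bystander: a shorter square tube offcut 25 x 90 x 25 mm without a nut, lying on the table; origin in the middle of its underside, y along it.
- gauge: Bystander: plug gauge, a 12 mm thick, 98 mm long rod with a knurled middle, lying on the table; origin at its underside.
- oil: Bystander: yellow oil bottle 48 x 48 x 92 mm, standing; origin at its underside.
- carton: Bystander: closed small carton 65 x 70 x 55 mm, standing; origin at its underside.

How it is judged:
On the way, in this order (a step that is already met when the one before it is completed fails the run):
1. the guide leaf is swung open with the tube still lying in the jig (value of joint leaf above 1.6 rad and distance between tube and nest below 0.012 m), for 0.2 s.
2. the tube is lifted clear of the jig in the fingers (height (world z) of tube above 0.07 m and contact force between tube and the fingers above 1 N and contact force between tube and jig below 0.05 N), for 0.2 s.
At the end, for the whole second after the job is handed in: Tube held still in the fingers, in the air and off the jig, nut side up; one sawn end 100 +-15 mm before the lens and within 12 mm of its axis either way; bore within 0.15 rad of the lens axis, side-to-side level within 0.17 rad; the leaf still open (over 1.6 rad) (((x of tube_end_1 in the frame of camera_head between -0.185 and -0.155 m and y of tube_end_1 in the frame of camera_head between -0.012 and 0.012 m and z of tube_end_1 in the frame of camera_head between -0.012 and 0.012 m) or (x of tube_end_2 in the frame of camera_head between -0.185 and -0.155 m and y of tube_end_2 in the frame of camera_head between -0.012 and 0.012 m and z of tube_end_2 in the frame of camera_head between -0.012 and 0.012 m)) and angle between the y axis of tube and the x axis of camera_head, either way round below 0.15 rad and angle between the x axis of tube and the y axis of camera_head, either way round below 0.17 rad and angle between tube's own z axis and vertical below 0.8 rad and height (world z) of tube above 0.12 m and contact force between tube and the fingers above 1 N and contact force between tube and jig below 0.05 N and linear speed of tube below 0.02 m/s and value of joint leaf above 1.6 rad); the arm keeps its last pose, push and grip.
It fails at once if the camera or its stand is touched (contact force between anything else and camera above 1 N or contact force between anything else and camera_head above 1 N).
It fails at once if a bystander (spare tube, gauge, oil bottle, carton) is shifted by over 20 mm (distance of any of spare_tube, gauge, oil, carton from where it was at the start of the episode above 0.02 m).
It also fails if it takes over 58 s, if anything falls off the work surface, if the arm or the gripper's body presses on something with over 40 N, if the wrist force passes 120 N, or if a joint passes its speed limit or range.

ROBOT

A 6-joint arm with a two-finger parallel gripper is mounted at the origin on a cart in front of the work surface, level with it; the furniture and walls round the work are solid. World frame = base frame: x ahead of the robot, y to its left, z up, the work surface at z = 0. Lengths are in m, angles in rad, forces in N, time in s.
With the tool pointing down it reaches from about 0.375 to 0.975 m from the base axis. Payload 3.8 kg.
Tool frame: the origin (TCP) lies midway between the tips of the shut fingers; the grasp point (between the pads) lies 19 mm behind it; z points along the fingers, y is the direction in which the jaws open and shut (so a half turn about z gives the same grasp; the last joint's range is limited). The gripper opens to 85 mm and grips with 20 to 120 N. Pads are 22 mm wide; open, the fingers measure 114 mm over their backs; the gripper's body (76 mm by 85 mm) begins 54 mm behind the grasp point. The pads swing forward as they close: fully open they stand 13 mm farther back than shut.
Start: joints at [1.172, 0.264, 1.604, -0, 1.274, -0.037], TCP at [0.239, 0.631, 0.231] pointing down, gripper open.
Joint ranges: [-2.63, 2.63], [-0.94, 2.18], [0.31, 2.57], [-1.31, 4.45], [0, 2.66], [-2.55, 2.55]. Speed limits (rad/s): [2.57, 2.57, 3.14, 3.14, 3.14, 3.14].

INTERFACE

Orientations are given as a rotation vector (axis times angle).
In Python, from workcell import bot gives the robot as it stands. The module is installed in compiled form; this text tells all that it offers.
- The arm moves only by the tool move_arm, never from a script. Its argument "steps" is a list of rows, each a list of 5 numbers: the shift along the tool's x, y, z in mm, then the turn about the tool's z in degrees, then the opening in per cent of the stroke, from 0 (shut) to 100 (fully open). In form: [[tx, ty, tz, turn, claw], ...]. A call has 1 to 20 rows; each row is the pose to reach, as a shift and turn from the pose commanded when the call began, along the tool's axes at that moment; what a row does not reach only later rows make up. A row lasts 1/10 s, in which the tool goes at most 50 mm and 8.59 degrees, less where a joint would pass 70% of its speed; a pose out of reach is approached as far as the arm can. A call with a gripper value outside its range is refused whole. The fingers move at their own pace and stop on an object; "newtons" is the grip in N (left out, the last holds). Time passes only in rows, so rows that repeat a pose let the fingers close. It gives the time, the measured TCP pose, the force and the opening at its end, in the units of the state.
- bot.read_state(): the state, without advancing time (a new reading comes with each control period).
- bot.read_camera(name): name is "scene" or "top"; returns a dict with "pixels" (480x640x3 uint8, red, green, blue), "depth" (480x640 float32, m along the optical axis (not along the pixel's ray), 0 where there is no reading), "fovy" (degrees; the focal length in pixels is half the picture's height over the tangent of half this angle, whatever the lens; pixels are square), "cx", "cy" (the principal point, pixels), "k1" (the pictures are not rectified: a ray, as slopes to the right and down, at radius r is drawn at 1 + k1 r^2 times it, then the intrinsics apply), "xyz" and "attitude" of the camera in the world. Camera axes: x right, y up, looking along -z (the intrinsics and any distortion apply to the point x, -y, -z); pixel columns grow to the right and rows downward; lengths in m; the calibration is good to about 2 mm. A picture is of the moment at which its call begins.
- bot.finish_job(): hands the job in, once; it reports no verdict.
The state is a dict: "time": time; "q": joint angles; "joint_vel": joint speeds; "joint_torque": joint torques, N m; "tool_pos": TCP position; "tcp_rot": TCP orientation; "wrist_force": force on the tool from outside, world axes, zero at the start; "torque": the same for the moment, N m; "width": opening from 0.0 (shut) to 1.0 (fully open).
Only numpy, scipy, OpenCV 4.12 (cv2) and the standard library are available. Lean on these libraries where they do the work, as an engineer would, in place of code of your own. Each camera call takes 0.05 s, during which the arm holds its last target.

## Working session

There is one attempt and no reset: what is moved stays moved. The work goes in short steps, Python scripts to look and compute and a tool call to move; the robot and the scene stay as the last step left them, time stands still between calls to the robot, and variables do not carry over. Pictures are saved under pics/ and viewed, and the job is handed in when it is done.

Besides the shell and the picture viewer there is one more tool, called after "Emit:" in YAML: its name, and indented under it one key for each argument. move_arm: Moves the arm, as the interface text tells. Its arguments: {"type":"object","properties":{"steps":{"type":"array","items":{"type":"array","items":{"type":"number"}}},"newtons":{"type":"number"}},"required":["steps"]}

```bash
mkdir -p pics
cat > h.py <<'E'
import numpy as np,cv2,json
from scipy.spatial.transform import Rotation as R
from workcell import bot
def snap(n,tag):
    c=bot.read_camera(n); cv2.imwrite(f'pics/{tag}.png',c['pixels'][:,:,::-1]); 
    np.savez(f'pics/{tag}.npz',**{k:np.array(v) for k,v in c.items()}); return c
def load(tag): return dict(np.load(f'pics/{tag}.npz'))
def rot(c):
    a=np.array(c['attitude'],float)
    return a if a.shape==(3,3) else R.from_rotvec(a).as_matrix() if a.size==3 else R.from_quat(a).as_matrix()
def ray(c,u,v):
    f=240/np.tan(np.radians(float(c['fovy']))/2)
    K=np.array([[f,0,float(c['cx'])],[0,f,float(c['cy'])],[0,0,1]])
    p=cv2.undistortPoints(np.array([[[u,v]]],float),K,np.array([float(c['k1']),0,0,0,0]))[0,0]
    return rot(c)@np.array([p[0],-p[1],-1.0])
def plane(c,u,v,z):
    d=ray(c,u,v);o=np.array(c['xyz'],float);return o+d*(z-o[2])/d[2]
def pt(c,u,v):
    return np.array(c['xyz'],float)+ray(c,u,v)*float(c['depth'][int(round(v)),int(round(u))])
def cloud(c):
    f=240/np.tan(np.radians(float(c['fovy']))/2)
    K=np.array([[f,0,float(c['cx'])],[0,f,float(c['cy'])],[0,0,1]])
    u,v=np.meshgrid(np.arange(640),np.arange(480))
    p=cv2.undistortPoints(np.stack([u,v],-1).reshape(-1,1,2).astype(float),K,np.array([float(c['k1']),0,0,0,0]))[:,0]
    d=c['depth'].reshape(-1,1)
    w=np.c_[p[:,0],-p[:,1],-np.ones(len(p))]*d@rot(c).T+np.array(c['xyz'],float)
    w[d[:,0]==0]=np.nan
    return w.reshape(480,640,3)
E
python3 - <<'E'
from h import *
for n in('scene','top'):
    c=snap(n,n+'0'); print({k:c[k] for k in c if k not in('pixels','depth')})
print(bot.read_state())
E
```

```text
{'fovy': 49.470551504374654, 'cx': 314.8031121729659, 'cy': 237.13893603600036, 'k1': -0.03469487460864976, 'xyz': array([ 0.03249675, -0.63767106,  0.89871646]), 'attitude': array([ 0.83666635, -0.31975086, -0.67495563])}
{'fovy': 49.631948879865526, 'cx': 317.7036600177802, 'cy': 236.8839140624833, 'k1': -0.13129128470502308, 'xyz': array([0.44621597, 0.02749054, 1.25879093]), 'attitude': array([ 0.10278922, -0.14863702, -1.59471483])}
{'time': 0.1, 'q': array([ 1.17209666e+00,  2.64699221e-01,  1.60524406e+00,  1.50039038e-05,
        1.27370359e+00, -3.68842907e-02]), 'joint_vel': array([-0.00036742, -0.00058799, -0.00501232,  0.00090373, -0.000596  ,
        0.00088843]), 'joint_torque': array([-4.42935630e-05, -5.16710401e+01, -3.68587732e+01, -1.28646907e-04,
        6.33231612e-03, -9.78740417e-06]), 'tool_pos': array([0.23866081, 0.63069036, 0.23006853]), 'tcp_rot': array([-0.56516741, -3.08987114,  0.0031452 ]), 'wrist_force': array([ 0.61856174,  0.61452676, -0.00495722]), 'torque': array([ 0.00627512, -0.00775925,  0.01662854]), 'width': 0.9984030856086884}
```

View pics/scene0.png

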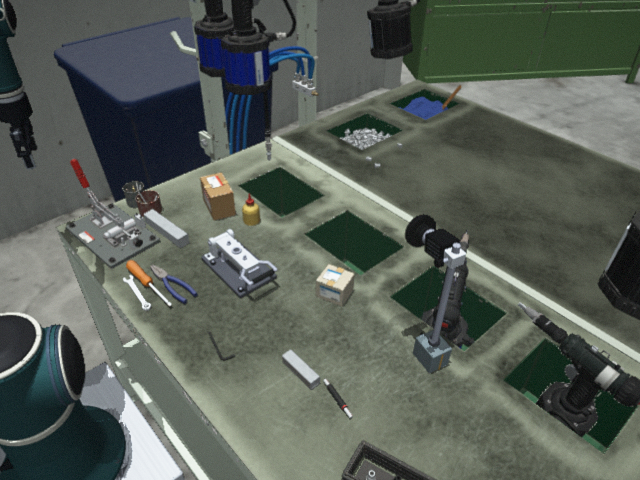

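View pics/top0.png

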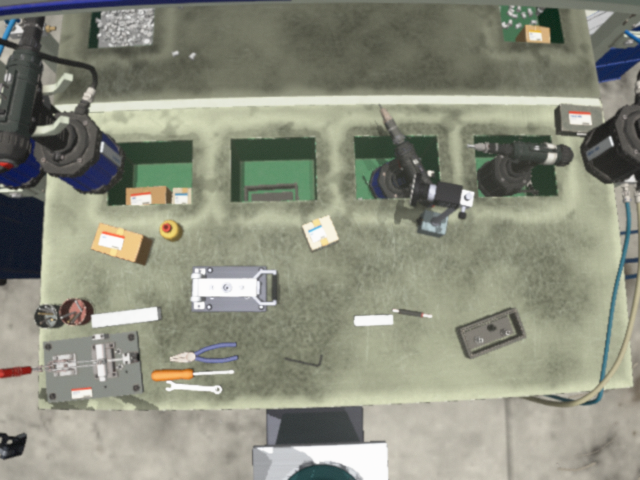

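Run:
```python
from h import *
c=load('top0')
im=c['pixels'][:,:,::-1]
a=cv2.resize(im[255:325,170:300],None,fx=6,fy=6,interpolation=cv2.INTER_CUBIC); cv2.imwrite('pics/a.png',a)
b=cv2.resize(im[150:260,350:500],None,fx=5,fy=5,interpolation=cv2.INTER_CUBIC); cv2.imwrite('pics/b.png',b)
s=load('scene0');im=s['pixels'][:,:,::-1]
cv2.imwrite('pics/sa.png',cv2.resize(im[215:310,190:290],None,fx=6,fy=6,interpolation=cv2.INTER_CUBIC))
cv2.imwrite('pics/sb.png',cv2.resize(im[200:380,390:490],None,fx=3.3,fy=3.3,interpolation=cv2.INTER_CUBIC))
w=cloud(c)
for u,v in [(194,270),(276,270),(192,309),(276,309),(227,288),(272,273),(272,303),(425,190),(440,195),(467,200),(433,225),(170,230),(320,232),(375,320),(410,313),(125,317)]:
    print(u,v,w[v,u].round(4))
w=cloud(s);print('scene')
for u,v in [(420,231),(437,240),(456,255),(433,350)]: print(u,v,w[v,u].round(4))
```

```text
194 270 [0.5731 0.2892 0.0113]
276 270 [ 5.693e-01  9.160e-02 -3.000e-04]
192 309 [0.4795 0.2935 0.0131]
276 309 [ 0.4751  0.0935 -0.0023]
227 288 [0.5255 0.2042 0.0472]
272 273 [ 0.5625  0.1016 -0.0028]
272 303 [0.4876 0.0991 0.0606]
425 190 [ 0.687  -0.2128  0.2965]
440 195 [ 0.6737 -0.2383  0.3083]
467 200 [ 0.6616 -0.2887  0.314 ]
433 225 [ 0.661  -0.2867  0.0554]
170 230 [0.6642 0.3372 0.0581]
320 232 [ 0.6511 -0.0163  0.0539]
375 320 [ 0.4416 -0.1412  0.0246]
410 313 [ 0.4552 -0.2276  0.0159]
125 317 [0.4629 0.4496 0.0339]
scene
420 231 [ 0.6776 -0.2059  0.2901]
437 240 [ 0.6608 -0.2553  0.3088]
456 255 [ 0.6622 -0.2972  0.3005]
433 350 [ 0.6514 -0.3021  0.0531]
```

View pics/a.png

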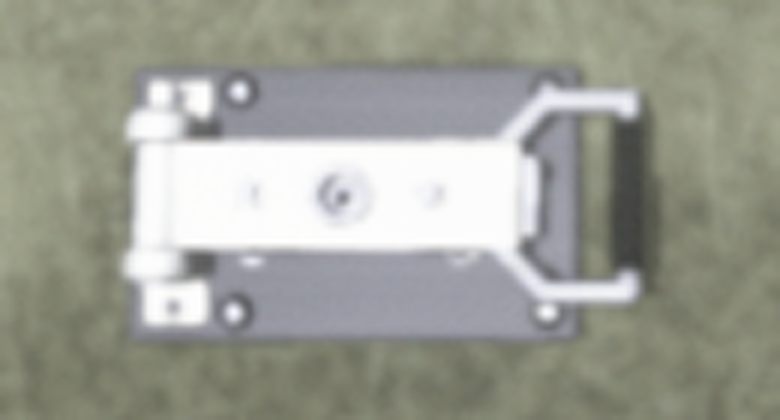

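View pics/b.png

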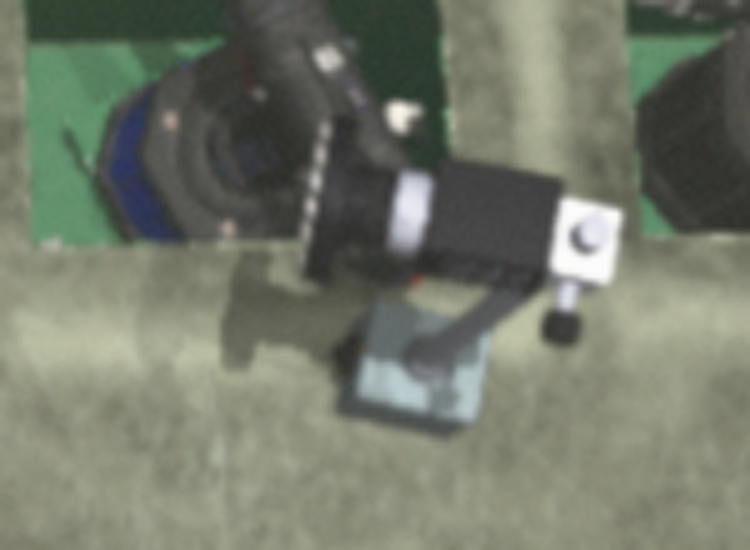

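View pics/sa.png

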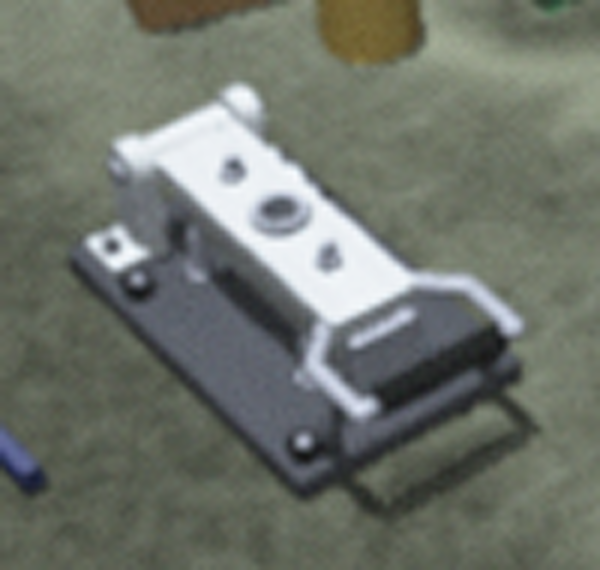

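View pics/sb.png

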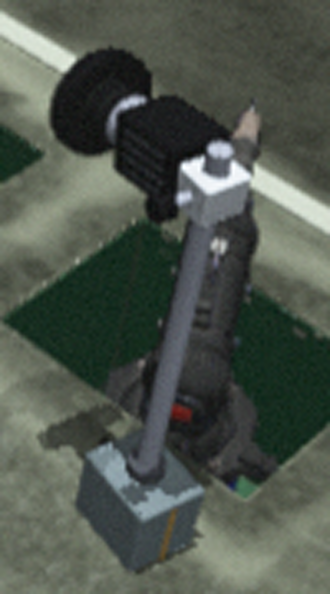

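Run:
```python
from h import *
c=load('top0')
P=lambda x,y,z,ox=170,oy=255,s=6: plane(c,ox+(x+.5)/s-.5,oy+(y+.5)/s-.5,z)
bar=P(628,196,.0555); print('bar',bar)
for n,x,y,z in [('hinge',155,196,.0605),('bolts',239,91,.016),('b',234,313,.016),('b',547,313,.016),('b',547,88,.016),('pTL',137,68,.012),('pTR',578,68,.012),('pBL',130,338,.012),('pBR',578,338,.012),('leafTL',175,140,.0605),('leafTR',515,140,.0605),('leafBL',175,248,.0605),('leafBR',515,248,.0605),('bush',340,196,.065)]:
    print(n,P(x,y,z).round(4))
S=load('scene0')
def fit(cc,poly,name,off,s):
    m=np.zeros((480,640),np.uint8); q=(np.array(poly)/s+off).round().astype(int); cv2.fillPoly(m,[q],1)
    X=cloud(cc)[m>0]; X=X[~np.isnan(X[:,0])]
    med=np.median(X,0); 
    for _ in range(4):
        o=np.median(X,0) if _==0 else X.mean(0);U,d,V=np.linalg.svd(X-o);n=V[2];r=(X-o)@n
        X=X[abs(r)<max(.003,2*np.median(abs(r)))] if _<3 else X
    print(name,len(X),'c',X.mean(0).round(4),'n',n.round(3),'rms',r.std().round(4))
fit(c,[(445,168),(550,185),(545,250),(435,238)],'toptop',(350,150),5)
fit(S,[(150,105),(185,98),(222,125),(185,145)],'scenetop',(390,200),3.3)
fit(S,[(122,130),(172,155),(176,205),(120,170)],'sceneside',(390,200),3.3)
fit(c,[(375,305),(480,325),(470,410),(365,390)],'basetop',(350,150),5)
```

```text
bar [0.52394815 0.09353054 0.0555    ]
hinge [0.528  0.2755 0.0605]
bolts [0.5723 0.2509 0.016 ]
b [0.4839 0.2531 0.016 ]
b [0.481  0.1287 0.016 ]
b [0.5705 0.1273 0.016 ]
pTL [0.583 0.293 0.012]
pTR [0.5786 0.1151 0.012 ]
pBL [0.475  0.2956 0.012 ]
pBR [0.4709 0.1169 0.012 ]
leafTL [0.5494 0.2678 0.0605]
leafTR [0.5463 0.1363 0.0605]
leafBL [0.5079 0.2677 0.0605]
leafBR [0.5048 0.1369 0.0605]
bush [0.5261 0.2033 0.065 ]
toptop 305 c [ 0.6783 -0.255   0.3099] n [-0.048 -0.156 -0.987] rms 0.0014
scenetop 124 c [ 0.7053 -0.2456  0.2886] n [-0.594 -0.152 -0.79 ] rms 0.0028
sceneside 223 c [ 0.6549 -0.2561  0.2907] n [-0.968  0.249  0.011] rms 0.001
basetop 181 c [ 0.6635 -0.2879  0.0816] n [ 0.797 -0.604 -0.003] rms 0.0026
```

Run:
```python
from h import *
c=load('top0');S=load('scene0')
A=cloud(c)[170:222,400:475].reshape(-1,3);B=cloud(S)[205:270,395:470].reshape(-1,3)
pts={}
for n,X in(('top',A),('scene',B)):
    X=X[~np.isnan(X[:,0])]; X=X[(X[:,2]>.22)&(X[:,2]<.34)&(X[:,0]>.6)&(X[:,0]<.76)&(X[:,1]>-.33)&(X[:,1]<-.15)]
    pts[n]=X; print(n,len(X),X.min(0),X.max(0))
yaw=np.arctan2(.249,.968); t=.165
for yaw,t in((.25,.165),(.25,.2)):
  l=np.array([np.sin(yaw)*np.cos(t),np.cos(yaw)*np.cos(t),-np.sin(t)])
  x=-l; z0=np.array([0,0,1.]); y=np.cross(z0,x);y/=np.linalg.norm(y); z=np.cross(x,y)
  F=np.stack([x,y,z]); o=np.array([.675,-.255,.29])
  for n,X in pts.items():
    q=(X-o)@F.T
    print(n,yaw,t)
    for a in np.arange(-.1,.06,.01):
        k=q[(q[:,0]>=a)&(q[:,0]<a+.01)]
        if len(k)>5: print(round(a,3),len(k),'y',np.percentile(k[:,1],[3,50,97]).round(3),'z',np.percentile(k[:,2],[3,50,97]).round(3))
```

```text
top 1447 [ 0.62874521 -0.30638298  0.22033677] [ 0.72252243 -0.18280341  0.32226445]
scene 1899 [ 0.62639505 -0.30740825  0.24725148] [ 0.71991487 -0.17972061  0.31861316]
top 0.25 0.165
-0.07 122 y [-0.03  -0.006  0.028] z [-0.005  0.027  0.034]
-0.06 143 y [-0.03  -0.007  0.027] z [-0.001  0.027  0.034]
-0.05 85 y [-0.013 -0.002  0.016] z [0.001 0.013 0.018]
-0.04 87 y [-0.013 -0.001  0.017] z [-0.     0.012  0.019]
-0.03 107 y [-0.017 -0.003  0.018] z [-0.009  0.014  0.022]
-0.02 129 y [-0.018 -0.002  0.02 ] z [-0.01   0.019  0.023]
-0.01 133 y [-0.018 -0.003  0.021] z [-0.01   0.019  0.023]
-0.0 132 y [-0.018 -0.002  0.021] z [-0.011  0.019  0.023]
0.01 133 y [-0.018 -0.002  0.021] z [-0.01   0.019  0.023]
0.02 116 y [-0.018 -0.003  0.019] z [-0.071  0.018  0.022]
0.03 155 y [-0.036 -0.009  0.015] z [-0.009  0.006  0.024]
0.04 99 y [-0.035 -0.005  0.016] z [-0.009  0.006  0.023]
0.05 6 y [-0.007  0.003  0.013] z [0.002 0.004 0.005]
scene 0.25 0.165
-0.07 72 y [-0.032 -0.022  0.011] z [-0.015  0.022  0.031]
-0.06 485 y [-0.031 -0.011  0.029] z [-0.029  0.01   0.03 ]
-0.05 66 y [-0
[... 1490 characters left out ...]
 y [-0.031 -0.011  0.028] z [-0.027  0.012  0.032]
-0.05 63 y [-0.016 -0.011  0.008] z [-0.006  0.011  0.017]
-0.04 65 y [-0.015 -0.011  0.005] z [-0.008  0.01   0.016]
-0.03 31 y [-0.019 -0.014  0.007] z [-0.014  0.014  0.019]
-0.02 127 y [-0.021 -0.018  0.017] z [-0.017  0.017  0.02 ]
-0.01 122 y [-0.021 -0.017  0.016] z [-0.017  0.017  0.02 ]
-0.0 133 y [-0.021 -0.016  0.017] z [-0.017  0.017  0.02 ]
0.01 125 y [-0.021 -0.017  0.017] z [-0.013  0.016  0.019]
0.02 201 y [-0.02  -0.011  0.017] z [-0.009  0.011  0.018]
0.03 145 y [-0.039 -0.013  0.01 ] z [-0.032 -0.002  0.019]
0.04 298 y [-0.037 -0.004  0.014] z [-0.021 -0.004  0.018]
0.05 31 y [-0.011 -0.001  0.014] z [-0.008 -0.002  0.002]
```

Run:
```python
from h import *
c=load('top0');S=load('scene0')
A=cloud(c)[170:222,400:475].reshape(-1,3);B=cloud(S)[205:270,395:470].reshape(-1,3)
yaw,t=.25,.165
l=np.array([np.sin(yaw)*np.cos(t),np.cos(yaw)*np.cos(t),-np.sin(t)])
x=-l; y=np.cross([0,0,1.],x);y/=np.linalg.norm(y); z=np.cross(x,y)
F=np.stack([x,y,z]); o=np.array([.675,-.255,.29])
def fit(q,m,n):
    X=q[m]
    for _ in range(5):
        mu=X.mean(0);V=np.linalg.svd(X-mu)[2];r=(X-mu)@V[2];X=X[abs(r)<max(.0015,2.5*np.median(abs(r)))]
    print(n,len(X),mu.round(4),V[2].round(3),r.std().round(4))
for n,X in(('top',A),('scene',B)):
    X=X[~np.isnan(X[:,0])]; q=(X-o)@F.T
    rad=np.hypot(q[:,1],q[:,2])
    fit(q,(abs(q[:,0])<.022)&(abs(q[:,1])<.017)&(q[:,2]>.013)&(q[:,2]<.027),n+' bodytop')
    if n=='scene':
        fit(q,(abs(q[:,0])<.022)&(abs(q[:,2])<.014)&(q[:,1]<-.014)&(q[:,1]>-.026),n+' bodyside')
        fit(q,(q[:,0]<-.045)&(q[:,0]>-.07)&(rad>.02)&(rad<.03),n+' ringback')
    k=(q[:,0]<-.05)&(rad<.045)&(rad>.025); print('ring front x pct',np.percentile(q[k,0],[1,3,5,10,50]).round(4),'y',np.percentile(q[k,1],[1,99]).round(4),'z',np.percentile(q[k,2],[1,99]).round(4))
```

```text
top bodytop 360 [-0.0001 -0.0003  0.0197] [-0.007  0.015 -1.   ] 0.0014
ring front x pct [-0.0668 -0.0664 -0.0662 -0.0656 -0.0601] y [-0.03   0.032] z [-0.0062  0.0351]
scene bodytop 223 [ 0.0003 -0.0002  0.0183] [-0.008  0.001  1.   ] 0.0007
scene bodyside 179 [ 0.0011 -0.0192  0.0001] [-0.004 -1.    -0.007] 0.0007
scene ringback 193 [-0.0546 -0.0047  0.0054] [1.    0.008 0.001] 0.0009
ring front x pct [-0.0671 -0.0659 -0.0643 -0.0628 -0.0558] y [-0.0331  0.0313] z [-0.0322  0.032 ]
```

```bash
cat >> h.py <<'E'
def rel(target,jaw=None):
    s=bot.read_state();M=R.from_rotvec(s['tcp_rot']).as_matrix()
    d=M.T@(np.array(target)-s['tool_pos'])*1000
    ya=np.arctan2(M[1,1],M[0,1]); out=list(d.round(1))
    if jaw is not None:
        e=-(jaw-ya); e=(e+np.pi/2)%np.pi-np.pi/2; out.append(round(np.degrees(e),2))
    print('rel',out,'yaw',round(ya,4),'t',s['time'],'pos',s['tool_pos'].round(4),'q6',s['q'][5].round(3)); print(M.round(3)); return out
E
python3 - <<'E'
from h import *
a=np.array([.239,.631]);b=np.array([.524,.0935])
W=np.concatenate([cloud(load('top0')).reshape(-1,3),cloud(load('scene0')).reshape(-1,3)]);W=W[~np.isnan(W[:,0])]
d=(b-a)/np.linalg.norm(b-a);r=W[:,:2]-a;s=r@d;p=r@[-d[1],d[0]]
for k in np.arange(0,.62,.05):
    m=(s>k)&(s<k+.05)&(abs(p)<.09)&(W[:,2]>-.05); print(k.round(2),(a+d*k).round(2),np.percentile(W[m,2],[50,99,100]).round(3) if m.any() else None)
rel([.524,.0935,.231],np.pi/2-.0235)
E
```

```text
0.0 [0.24 0.63] [0.338 0.544 0.604]
0.05 [0.26 0.59] [0.014 0.604 0.611]
0.1 [0.29 0.54] [0.011 0.068 0.071]
0.15 [0.31 0.5 ] [0.014 0.073 0.089]
0.2 [0.33 0.45] [0.01  0.05  0.056]
0.25 [0.36 0.41] [0.001 0.033 0.051]
0.3 [0.38 0.37] [0.001 0.032 0.037]
0.35 [0.4  0.32] [0.    0.017 0.019]
0.4 [0.43 0.28] [0.001 0.066 0.07 ]
0.45 [0.45 0.23] [0.004 0.065 0.073]
0.5 [0.47 0.19] [0.01  0.067 0.073]
0.55 [0.5  0.15] [0.009 0.063 0.067]
0.6 [0.52 0.1 ] [-0.     0.063  0.068]
rel [np.float64(-457.0), np.float64(-401.4), np.float64(-0.1), np.float64(-19.38)] yaw 1.209 t 0.1 pos [0.2387 0.6307 0.2301] q6 -0.037
[[-0.935  0.354 -0.001]
 [ 0.354  0.935 -0.002]
 [ 0.    -0.002 -1.   ]]
```

Emit:
move_arm:
  steps:
    - [-40, -35, 0, -2, 38]
    - [-80, -70, 0, -4, 38]
    - [-120, -105, 0, -6, 38]
    - [-160, -140, 0, -8, 38]
    - [-200, -175, 0, -10, 38]
    - [-240, -210, 0, -12, 38]
    - [-280, -245, 0, -14, 38]
    - [-320, -280, 0, -16, 38]
    - [-360, -316, 0, -18, 38]
    - [-400, -351, 0, -19.4, 38]
    - [-430, -378, 0, -19.4, 38]
    - [-457, -401.4, 0, -19.4, 38]
    - [-457, -401.4, 30, -19.4, 38]
    - [-457, -401.4, 50, -19.4, 38]
    - [-457, -401.4, 60, -19.4, 38]
    - [-457, -401.4, 60, -19.4, 38]
    - [-457, -401.4, 60, -19.4, 38]
  newtons: 20

```text
time: 1.8
tool_pos: [0.5243, 0.0946, 0.1717]
tcp_rot: [0.035, 3.141, 0.0]
wrist_force: [0.4, -0.2, -0.0]
width: 0.377
```

Run:
```python
from h import *
c=snap('top','top1');s=snap('scene','scene1')
cv2.imwrite('pics/t1.png',cv2.resize(c['pixels'][230:340,170:330,::-1],None,fx=4,fy=4,interpolation=cv2.INTER_CUBIC))
cv2.imwrite('pics/s1.png',cv2.resize(s['pixels'][150:320,170:330,::-1],None,fx=3.5,fy=3.5,interpolation=cv2.INTER_CUBIC))
rel([.524,.0935,.038],np.pi/2-.0235); print(bot.read_state()['width'],bot.read_state()['wrist_force'])
```

```text
rel [np.float64(1.4), np.float64(-1.4), np.float64(134.7), np.float64(0.08)] yaw 1.5486 t 1.9 pos [0.5251 0.0948 0.1727] q6 -1.417
[[-1.     0.022  0.002]
 [ 0.022  1.     0.   ]
 [-0.002  0.    -1.   ]]
0.38112370801723144 [ 0.13656532 -0.06500536 -0.05976334]
```

View pics/t1.png

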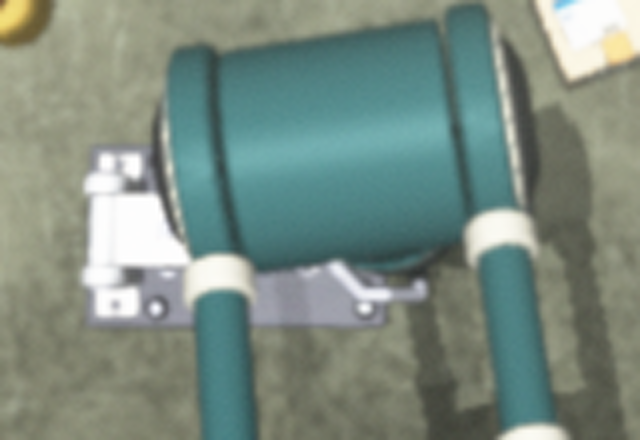

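View pics/s1.png

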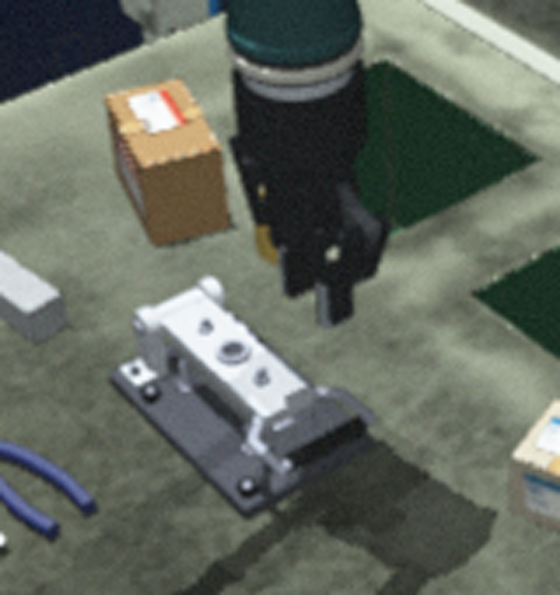

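Emit:
move_arm:
  steps:
    - [1, -1.2, 30, 0, 38]
    - [1, -1.2, 60, 0, 38]
    - [1, -1.2, 85, 0, 38]
    - [1, -1.2, 105, 0, 38]
    - [1, -1.2, 120, 0, 38]
    - [1, -1.2, 130, 0, 38]
    - [1, -1.2, 134, 0, 38]
    - [1, -1.2, 134, 0, 38]

```text
time: 2.7
tool_pos: [0.5235, 0.0931, 0.0374]
tcp_rot: [0.036, 3.141, 0.0]
wrist_force: [0.4, -0.5, -0.2]
width: 0.379
```

Run:
```python
from h import *
s=snap('scene','scene2')
cv2.imwrite('pics/s2.png',cv2.resize(s['pixels'][200:320,180:300,::-1],None,fx=5,fy=5,interpolation=cv2.INTER_CUBIC))
```

```text
(no output)
```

View pics/s2.png

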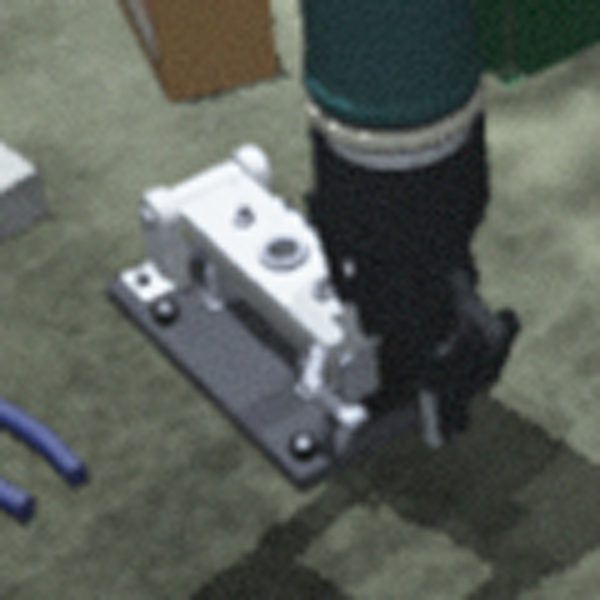

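Emit:
move_arm:
  steps:
    - [0, 0, 0, 0, 0]
    - [0, 0, 0, 0, 0]
    - [0, 0, 0, 0, 0]
    - [0, 0, 0, 0, 0]
    - [0, 0, 0, 0, 0]
    - [0, 0, 0, 0, 0]

```text
time: 3.35
tool_pos: [0.5243, 0.0956, 0.0385]
tcp_rot: [0.038, 3.139, 0.007]
wrist_force: [-0.7, 11.2, 0.1]
width: 0.135
```

Run:
```python
from h import *
s=rel([.524,.0935,.038],np.pi/2-.0235)
for th in np.arange(0,1.951,.1):
    print(round(th,1),'ty',round(182*(1-np.cos(th)),1),'tz',-round(182*np.sin(th),1))
```

```text
rel [np.float64(0.3), np.float64(-2.1), np.float64(0.5), np.float64(-0.06)] yaw 1.5463 t 3.35 pos [0.5243 0.0956 0.0385] q6 -1.419
[[-1.     0.024  0.003]
 [ 0.024  1.     0.004]
 [-0.002  0.004 -1.   ]]
0.0 ty 0.0 tz -0.0
0.1 ty 0.9 tz -18.2
0.2 ty 3.6 tz -36.2
0.3 ty 8.1 tz -53.8
0.4 ty 14.4 tz -70.9
0.5 ty 22.3 tz -87.3
0.6 ty 31.8 tz -102.8
0.7 ty 42.8 tz -117.2
0.8 ty 55.2 tz -130.6
0.9 ty 68.9 tz -142.6
1.0 ty 83.7 tz -153.1
1.1 ty 99.4 tz -162.2
1.2 ty 116.1 tz -169.6
1.3 ty 133.3 tz -175.4
1.4 ty 151.1 tz -179.4
1.5 ty 169.1 tz -181.5
1.6 ty 187.3 tz -181.9
1.7 ty 205.4 tz -180.5
1.8 ty 223.4 tz -177.2
1.9 ty 240.8 tz -172.2
```

Emit:
move_arm:
  steps:
    - [0, 3, -9, 0, 0]
    - [0, 4, -18, 0, 0]
    - [0, 6.6, -36.2, 0, 0]
    - [0, 11, -53.8, 0, 0]
    - [0, 17.4, -70.9, 0, 0]
    - [0, 25.3, -87.3, 0, 0]
    - [0, 34.8, -102.8, 0, 0]
    - [0, 45.8, -117.2, 0, 0]
    - [0, 58.2, -130.6, 0, 0]
    - [0, 72, -142.6, 0, 0]
    - [0, 72, -142.6, 0, 0]

```text
time: 4.45
tool_pos: [0.526, 0.1637, 0.185]
tcp_rot: [0.034, 3.138, -0.005]
wrist_force: [-3.2, -11.5, 11.7]
width: 0.136
```

Run:
```python
from h import *
s=snap('scene','scene3')
cv2.imwrite('pics/s3.png',cv2.resize(s['pixels'][140:320,160:320,::-1],None,fx=3.5,fy=3.5,interpolation=cv2.INTER_CUBIC))
rel([.524,.0935,.038],np.pi/2-.0235)
```

```text
rel [np.float64(1.0), np.float64(-68.9), np.float64(146.7), np.float64(0.09)] yaw 1.5489 t 4.5 pos [0.526  0.163  0.1844] q6 -1.288
[[-1.     0.022  0.004]
 [ 0.022  1.    -0.004]
 [-0.004 -0.004 -1.   ]]
```

View pics/s3.png

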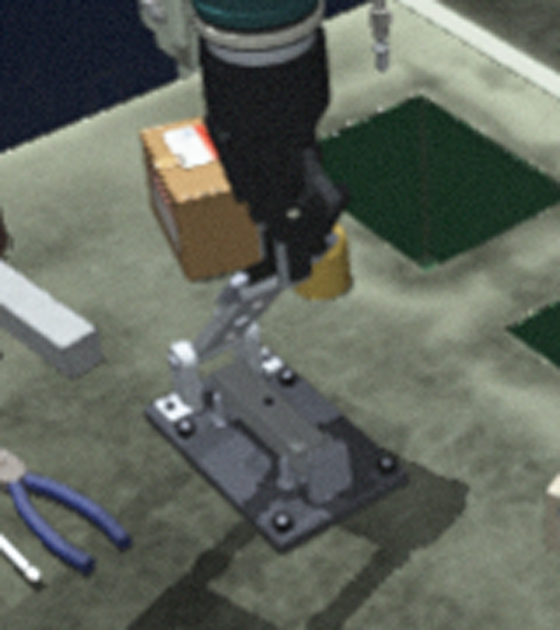

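Emit:
move_arm:
  steps:
    - [0, 11, -12, 0, 0]
    - [0, 27, -21, 0, 0]
    - [0, 43.5, -28, 0, 0]
    - [0, 61, -34, 0, 0]
    - [0, 78.5, -38, 0, 0]
    - [0, 96.5, -40, 0, 0]
    - [0, 115, -40.4, 0, 0]
    - [0, 133, -39, 0, 0]
    - [0, 151, -36, 0, 0]
    - [0, 151, -36, 0, 0]

```text
time: 5.5
tool_pos: [0.5293, 0.3196, 0.2159]
tcp_rot: [0.034, 3.139, 0.005]
wrist_force: [5.5, 1.5, 5.7]
width: 0.132
```

Run:
```python
from h import *
s=snap('scene','scene4')
cv2.imwrite('pics/s4.png',cv2.resize(s['pixels'][120:320,140:320,::-1],None,fx=3.2,fy=3.2,interpolation=cv2.INTER_CUBIC))
rel([.524,.0935,.038],np.pi/2-.0235)
```

```text
rel [np.float64(0.7), np.float64(-225.9), np.float64(177.5), np.float64(0.1)] yaw 1.549 t 5.55 pos [0.5292 0.3189 0.216 ] q6 -1.048
[[-1.     0.022  0.002]
 [ 0.022  1.     0.002]
 [-0.002  0.002 -1.   ]]
```

View pics/s4.png

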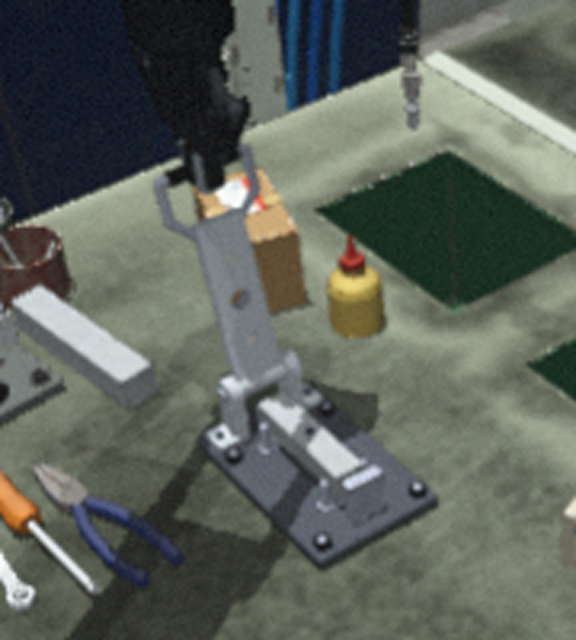

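Emit:
move_arm:
  steps:
    - [0, 4, 1, 0, 50]
    - [0, 6, 1, 0, 60]
    - [0, 8, 1, 0, 60]
    - [0, 10, 1, 0, 60]
    - [0, 12, 0, 0, 60]
    - [0, 12, -20, 0, 60]
    - [0, 12, -50, 0, 60]
    - [0, 12, -90, 0, 60]
    - [0, 12, -130, 0, 60]
    - [0, 12, -130, 0, 60]

```text
time: 6.55
tool_pos: [0.5313, 0.3294, 0.3543]
tcp_rot: [0.037, 3.13, 0.01]
wrist_force: [0.5, 0.2, 0.6]
width: 0.596
```

Run:
```python
from h import *
s=snap('scene','scene5')
cv2.imwrite('pics/s5.png',cv2.resize(s['pixels'][120:320,140:320,::-1],None,fx=3.2,fy=3.2,interpolation=cv2.INTER_CUBIC))
```

```text
(no output)
```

View pics/s5.png

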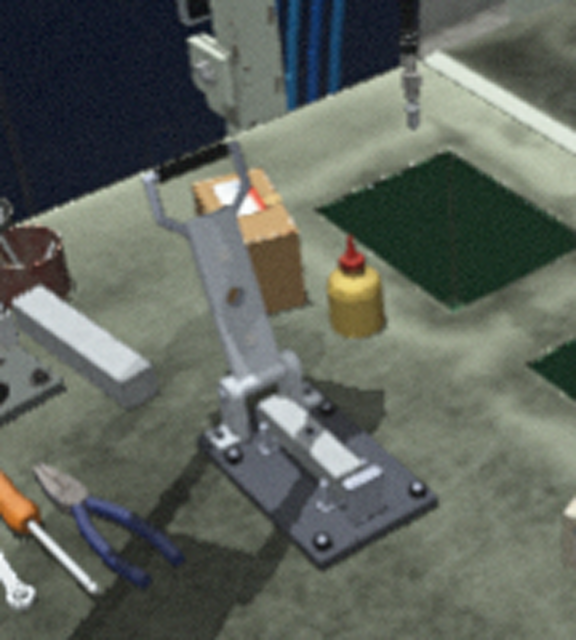

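Run:
```python
from h import *
c=snap('top','top5')
cv2.imwrite('pics/t5.png',cv2.resize(c['pixels'][230:340,160:320,::-1],None,fx=5,fy=5,interpolation=cv2.INTER_CUBIC))
```

```text
(no output)
```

View pics/t5.png

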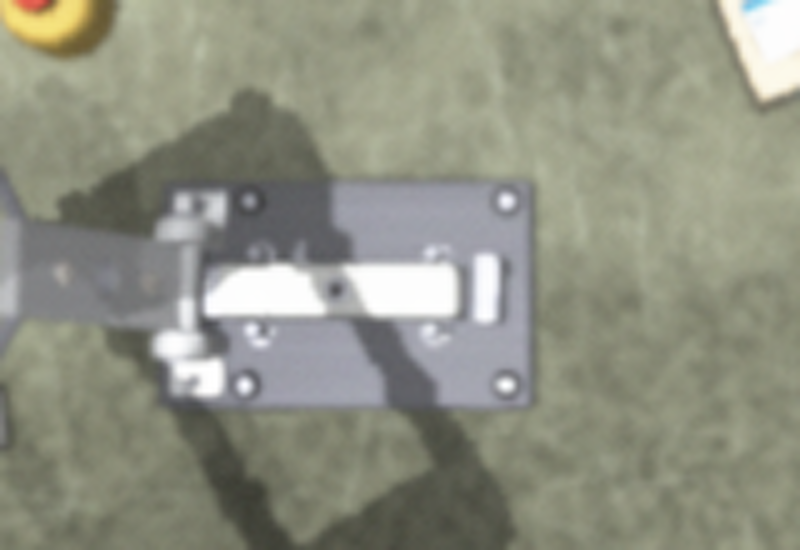

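Run:
```python
from h import *
c=load('top5')
P=lambda x,y,z: plane(c,160+(x+.5)/5-.5,230+(y+.5)/5-.5,z).round(4)
for n,x,y,z in [('nut',335,290,.048),('endR',458,290,.047),('eTR',458,265,.047),('eBR',458,318,.047),('eTL',215,265,.047),('eBL',215,318,.047),('postR',500,290,.051),('postL',474,290,.051),('postT',487,255,.051),('postB',487,322,.051),('pTR',533,182,.012),('pBR',533,405,.012)]: print(n,P(x,y,z))
rel([.5275,.2023,.35],-.023)
```

```text
nut [0.5264 0.205  0.048 ]
endR [0.5251 0.1477 0.047 ]
eTR [0.5367 0.1476 0.047 ]
eBR [0.512  0.1479 0.047 ]
eTL [0.5394 0.2614 0.047 ]
eBL [0.5147 0.2614 0.047 ]
postR [0.5243 0.1278 0.051 ]
postL [0.5246 0.1399 0.051 ]
postT [0.5407 0.1336 0.051 ]
postB [0.5096 0.134  0.051 ]
pTR [0.5784 0.1144 0.012 ]
pBR [0.4716 0.1162 0.012 ]
rel [np.float64(-1.2), np.float64(-125.9), np.float64(-2.4), np.float64(89.98)] yaw 1.5474 t 6.65 pos [0.5293 0.3282 0.3478] q6 -1.032
[[-1.     0.023  0.003]
 [ 0.023  1.     0.002]
 [-0.003  0.002 -1.   ]]
```

Emit:
move_arm:
  steps:
    - [0, -12, 0, 8, 65]
    - [0, -24, 0, 16, 65]
    - [0, -36, 0, 24, 65]
    - [0, -48, 0, 32, 65]
    - [0, -60, 0, 40, 65]
    - [0, -72, 0, 48, 65]
    - [0, -84, 0, 56, 65]
    - [0, -96, 10, 64, 65]
    - [0, -108, 20, 72, 65]
    - [0, -116, 40, 80, 65]
    - [0, -123.7, 60, 88, 65]
    - [0, -123.7, 80, 90, 65]
    - [0, -123.7, 100, 90, 65]
    - [0, -123.7, 100, 90, 65]

```text
time: 8.05
tool_pos: [0.5223, 0.2029, 0.2401]
tcp_rot: [-2.244, -2.192, 0.015]
wrist_force: [-0.1, -0.4, -1.1]
width: 0.649
```

Run:
```python
from h import *
rel([.5262,.2045,.017],-.0235)
s=snap('scene','scene6')
cv2.imwrite('pics/s6.png',cv2.resize(s['pixels'][60:320,120:330,::-1],None,fx=2.3,fy=2.3,interpolation=cv2.INTER_CUBIC))
```

```text
rel [np.float64(2.5), np.float64(6.0), np.float64(223.0), np.float64(-0.0)] yaw -0.0235 t 8.05 pos [0.5223 0.2029 0.2401] q6 0.35
[[ 0.024  1.    -0.01 ]
 [ 1.    -0.024 -0.003]
 [-0.003 -0.01  -1.   ]]
```

View pics/s6.png

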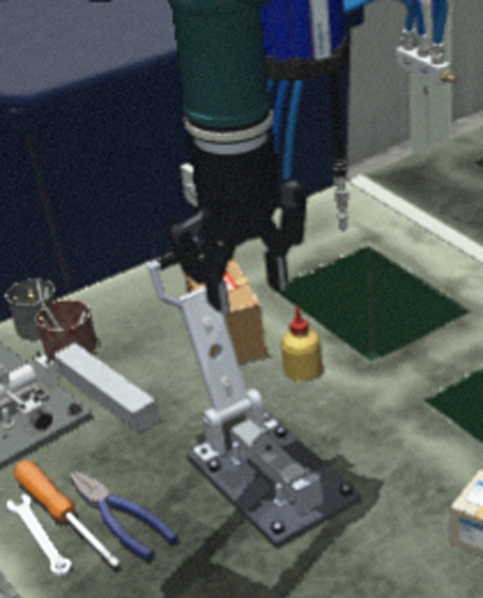

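Emit:
move_arm:
  steps:
    - [2, 1, 30, 0, 65]
    - [2, 1, 60, 0, 65]
    - [2, 1, 100, 0, 65]
    - [2, 1, 130, 0, 65]
    - [2, 1, 150, 0, 65]
    - [2, 1, 150, 0, 65]
    - [2, 1, 150, 0, 65]

```text
time: 8.8
tool_pos: [0.5273, 0.2064, 0.0966]
tcp_rot: [2.247, 2.196, 0.0]
wrist_force: [0.2, -0.2, 0.9]
width: 0.65
```

Run:
```python
from h import *
rel([.5262,.2045,.017],-.0235)
c=snap('top','top7')
s=snap('scene','scene7')
cv2.imwrite('pics/s7.png',cv2.resize(s['pixels'][160:320,160:320,::-1],None,fx=3.5,fy=3.5,interpolation=cv2.INTER_CUBIC))
```

```text
rel [np.float64(-1.9), np.float64(-1.1), np.float64(79.6), np.float64(0.02)] yaw -0.0231 t 8.8 pos [0.5273 0.2064 0.0966] q6 0.352
[[ 0.023  1.     0.   ]
 [ 1.    -0.023  0.   ]
 [ 0.     0.    -1.   ]]
```

View pics/s7.png

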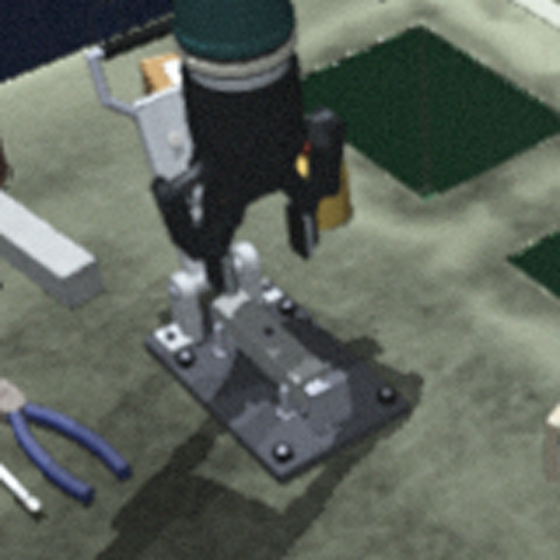

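Emit:
move_arm:
  steps:
    - [-1.9, -1.1, 25, 0, 65]
    - [-1.9, -1.1, 50, 0, 65]
    - [-1.9, -1.1, 68, 0, 65]
    - [-1.9, -1.1, 76, 0, 65]
    - [-1.9, -1.1, 79, 0, 65]
    - [-1.9, -1.1, 79, 0, 65]
    - [-1.9, -1.1, 79, 0, 20]
    - [-1.9, -1.1, 79, 0, 10]
    - [-1.9, -1.1, 79, 0, 10]
    - [-1.9, -1.1, 79, 0, 10]
    - [-1.9, -1.1, 79, 0, 10]
  newtons: 25

```text
time: 10.0
tool_pos: [0.5268, 0.2047, 0.0182]
tcp_rot: [2.246, 2.195, 0.003]
wrist_force: [-0.7, 0.3, 6.8]
width: 0.292
```

Emit:
move_arm:
  steps:
    - [0, 0, -5, 0, 10]
    - [0, 0, -15, 0, 10]
    - [0, 0, -35, 0, 10]
    - [0, 0, -60, 0, 10]
    - [0, 0, -85, 0, 10]
    - [0, 0, -100, 0, 10]
    - [0, 0, -100, 0, 10]
    - [0, 0, -100, 0, 10]
    - [0, 0, -100, 0, 10]
    - [0, 0, -100, 0, 10]
  newtons: 50

```text
time: 11.0
tool_pos: [0.5245, 0.2039, 0.1152]
tcp_rot: [-2.246, -2.195, 0.004]
wrist_force: [-0.4, 0.0, -1.7]
width: 0.282
```

Run:
```python
from h import *
rel([.5262,.2045,.017],-.0235)
c=snap('top','top8')
s=snap('scene','scene8')
cv2.imwrite('pics/s8.png',cv2.resize(s['pixels'][140:320,160:320,::-1],None,fx=3.5,fy=3.5,interpolation=cv2.INTER_CUBIC))
```

```text
rel [np.float64(0.8), np.float64(2.0), np.float64(98.2), np.float64(0.02)] yaw -0.0232 t 11.0 pos [0.5245 0.2039 0.1152] q6 0.35
[[ 0.023  1.    -0.003]
 [ 1.    -0.023 -0.001]
 [-0.001 -0.003 -1.   ]]
```

View pics/s8.png

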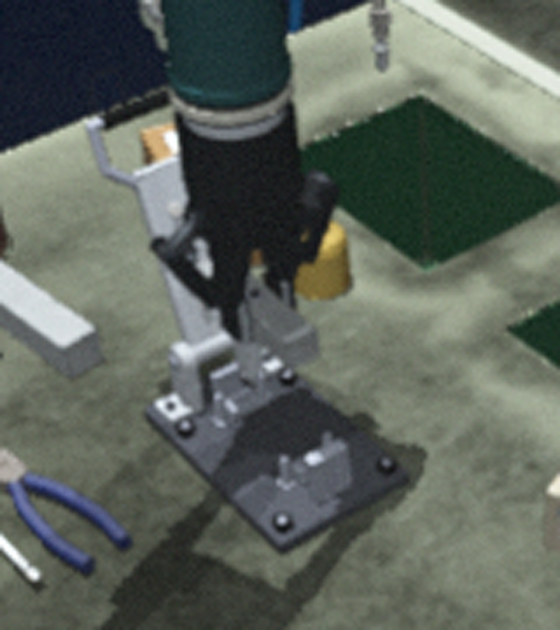

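Emit:
move_arm:
  steps:
    - [-8, 1, 10, 0, 10]
    - [-16, 2, 30, 0, 10]
    - [-16, 2, 45, 0, 10]
    - [-16, 2, 55, 0, 10]
    - [-16, 2, 55, 0, 10]
    - [-16, 2, 55, 0, 10]
    - [-16, 2, 55, 0, 10]
  newtons: 25

```text
time: 11.8
tool_pos: [0.5281, 0.1887, 0.0627]
tcp_rot: [2.246, 2.195, 0.002]
wrist_force: [0.0, 0.0, -0.4]
width: 0.284
```

Run:
```python
from h import *
rel([.5258,.1885,.0395],-.0235)
s=snap('scene','scene9')
cv2.imwrite('pics/s9.png',cv2.resize(s['pixels'][180:310,180:300,::-1],None,fx=4.6,fy=4.6,interpolation=cv2.INTER_CUBIC))
```

```text
rel [np.float64(-0.3), np.float64(-2.3), np.float64(23.2), np.float64(0.04)] yaw -0.0229 t 11.8 pos [0.5281 0.1887 0.0627] q6 0.322
[[ 0.023  1.     0.001]
 [ 1.    -0.023  0.   ]
 [ 0.     0.001 -1.   ]]
```

View pics/s9.png

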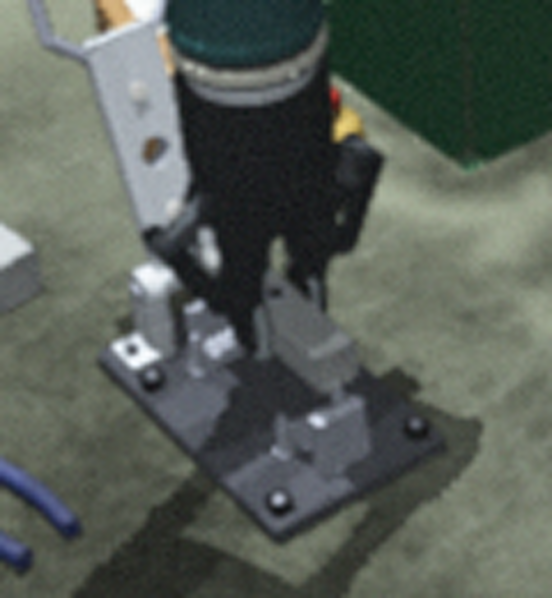

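Emit:
move_arm:
  steps:
    - [-2, -2.3, 6, 0, 10]
    - [-2, -2.3, 12, 0, 10]
    - [-2, -2.3, 15, 0, 10]
    - [-2, -2.3, 16, 0, 10]
    - [-2, -2.3, 17, 0, 10]
    - [-2, -2.3, 18, 0, 10]
    - [-2, -2.3, 18, 0, 10]
  newtons: 20

```text
time: 12.55
tool_pos: [0.5248, 0.1866, 0.0452]
tcp_rot: [-2.247, -2.195, 0.001]
wrist_force: [-5.2, 0.2, 8.8]
width: 0.28
```

Emit:
move_arm:
  steps:
    - [0, 0, 1, 0, 10]
    - [0, 0, 2, 0, 10]
    - [0, 0, 3, 0, 10]
    - [0, 0, 4, 0, 10]
    - [0, 0, 5, 0, 10]
    - [0, 0, 5, 0, 10]

```text
time: 13.15
tool_pos: [0.5256, 0.1876, 0.0407]
tcp_rot: [-2.247, -2.194, -0.003]
wrist_force: [-3.9, 3.2, 9.6]
width: 0.288
```

Run:
```python
from h import *
rel([.5258,.1885,.0395],-.0235)
s=snap('scene','scene10')
cv2.imwrite('pics/s10.png',cv2.resize(s['pixels'][180:310,180:300,::-1],None,fx=4.6,fy=4.6,interpolation=cv2.INTER_CUBIC))
```

```text
rel [np.float64(0.9), np.float64(0.2), np.float64(1.2), np.float64(-0.02)] yaw -0.0238 t 13.15 pos [0.5256 0.1876 0.0407] q6 0.32
[[ 0.024  1.     0.001]
 [ 1.    -0.024  0.002]
 [ 0.002  0.001 -1.   ]]
```

View pics/s10.png

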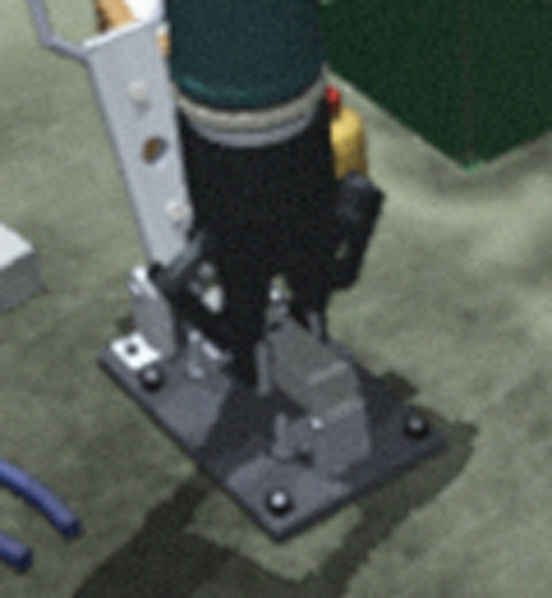

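Emit:
move_arm:
  steps:
    - [0, 0, 1, 0, 10]
    - [0, 0, 2, 0, 10]
    - [0, 0, 2, 0, 10]
    - [0, 0, -10, 0, 10]
    - [0, 0, -40, 0, 10]
    - [0, 0, -80, 0, 10]
    - [0, 0, -120, 0, 10]
    - [0, 0, -120, 0, 10]
    - [0, 0, -120, 0, 10]
    - [0, 0, -120, 0, 10]

```text
time: 14.2
tool_pos: [0.5238, 0.1858, 0.1575]
tcp_rot: [-2.246, -2.195, 0.004]
wrist_force: [-0.2, 0.3, -1.5]
width: 0.285
```

Run:
```python
from h import *
rel([.5258,.1885,.0395],-.0235)
s=snap('scene','scene11')
cv2.imwrite('pics/s11.png',cv2.resize(s['pixels'][140:300,180:300,::-1],None,fx=4.6,fy=4.6,interpolation=cv2.INTER_CUBIC)[:600*1])
c=snap('top','top11')
cv2.imwrite('pics/t11.png',cv2.resize(c['pixels'][230:340,160:320,::-1],None,fx=5,fy=5,interpolation=cv2.INTER_CUBIC))
```

```text
rel [np.float64(2.8), np.float64(2.2), np.float64(118.0), np.float64(0.01)] yaw -0.0233 t 14.2 pos [0.5238 0.1858 0.1575] q6 0.32
[[ 0.023  1.    -0.002]
 [ 1.    -0.023 -0.001]
 [-0.001 -0.002 -1.   ]]
```

View pics/s11.png

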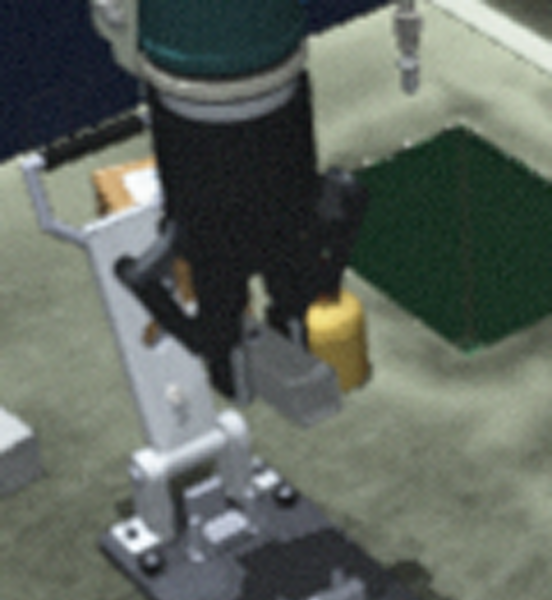

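View pics/t11.png

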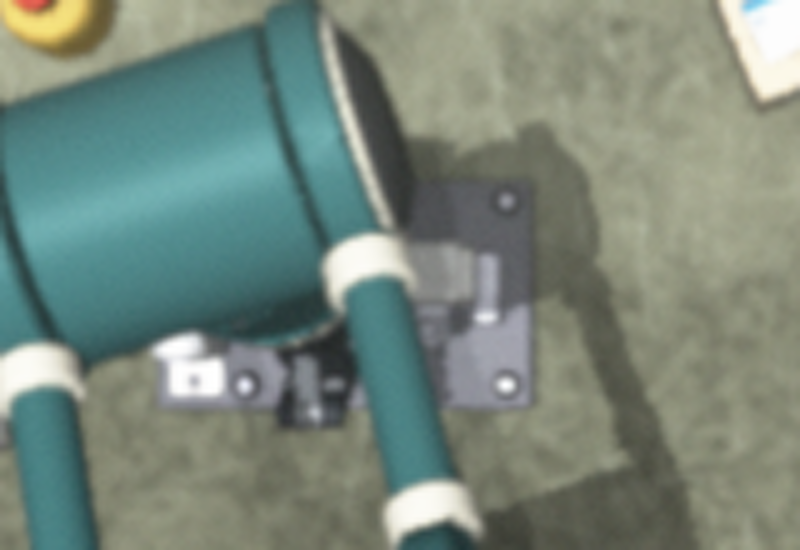

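```bash
cat > tilt.py <<'E'
from h import *
def tubefit(tag,u0,u1,v0,v1,tcp,yd):
    # yd: horizontal unit of tube +y ; faces of -y half
    s=load(tag);X=cloud(s)[v0:v1,u0:u1].reshape(-1,3);X=X[~np.isnan(X[:,0])]
    yd=np.array(yd)/np.linalg.norm(yd);xd=np.array([yd[1],-yd[0]])
    d=X-tcp; a=d[:,:2]@yd;b=d[:,:2]@xd;z=d[:,2]
    m=(a<-.013)&(a>-.062)&(abs(b)<.0105)&(z>.008)&(z<.055)
    # top surface: highest layer -> robust line fit z=k a+c, on top of top-face candidates
    A,B,Z=a[m],b[m],z[m]
    th=.022
    k=Z>th; 
    for _ in range(6):
        P=np.c_[A[k],B[k],np.ones(k.sum())];s_,*_=np.linalg.lstsq(P,Z[k],rcond=None)
        r=Z-(A*s_[0]+B*s_[1]+s_[2]);k=(abs(r)<.002)&(A>-.052)
    print(tag,'n',k.sum(),'slope along +y',np.arctan(s_[0]).round(4),'across',s_[1].round(3),'z0',s_[2].round(4),'rms',r[k].std().round(4),'min a',np.percentile(a[m],[1,5]))
    return s_
E
python3 - <<'E'
from tilt import *
yd=[.0235,1]
tubefit('scene8',200,270,190,270,[.5245,.2039,.1152],yd)
tubefit('scene9',200,270,190,290,[.5281,.1887,.0627],yd)
tubefit('scene11',200,270,190,250,[.5238,.1858,.1575],yd)
E
```

```text
scene8 n 73 slope along +y -0.0084 across -0.026 z0 0.0271 rms 0.0009 min a [-0.05464179 -0.05360361]
scene9 n 68 slope along +y 0.0219 across -0.029 z0 0.0281 rms 0.0011 min a [-0.05443282 -0.05391898]
scene11 n 68 slope along +y -0.154 across -0.035 z0 0.0274 rms 0.0009 min a [-0.05692974 -0.05478533]
```

Run:
```python
from h import *
X=np.concatenate([cloud(load('top11')).reshape(-1,3),cloud(load('scene11')).reshape(-1,3)]);X=X[~np.isnan(X[:,0])]
t=np.array([.5238,.1858,.1575]);d=X-t
m=(np.hypot(d[:,0],d[:,1])<.35)&(d[:,2]>.1)
for z in np.arange(.1,.7,.05):
    k=m&(d[:,2]>z)&(d[:,2]<z+.05)
    if k.sum()>20: print(z.round(2),k.sum(),np.percentile(d[k],[2,98],axis=0).round(3).tolist())
rel([.744,.016,.2385],-.25);rel([.7293,-.0423,.2385],-.25)
```

```text
0.1 702 [[-0.058, -0.038, 0.1], [0.035, 0.007, 0.149]]
0.15 795 [[-0.039, -0.039, 0.151], [0.026, 0.01, 0.198]]
0.2 2046 [[-0.036, -0.037, 0.203], [0.252, 0.232, 0.249]]
0.25 2217 [[-0.036, -0.038, 0.251], [0.241, 0.235, 0.299]]
0.3 5593 [[-0.042, -0.068, 0.302], [0.286, 0.264, 0.348]]
0.35 8887 [[-0.124, -0.094, 0.353], [0.219, 0.218, 0.398]]
0.4 4714 [[-0.256, -0.114, 0.401], [0.252, 0.215, 0.449]]
0.45 14609 [[-0.305, -0.138, 0.452], [0.266, 0.228, 0.499]]
0.5 7010 [[-0.313, -0.147, 0.501], [-0.188, -0.037, 0.546]]
0.55 515 [[-0.323, -0.142, 0.55], [-0.279, -0.098, 0.571]]
0.6 2873 [[0.24, -0.21, 0.605], [0.259, 0.16, 0.649]]
0.65 165 [[0.241, 0.092, 0.65], [0.245, 0.145, 0.661]]
rel [np.float64(-164.7), np.float64(224.1), np.float64(-82.5), np.float64(12.99)] yaw -0.0232 t 14.3 pos [0.5234 0.1858 0.1567] q6 0.32
[[ 0.023  1.    -0.004]
 [ 1.    -0.023 -0.001]
 [-0.001 -0.004 -1.   ]]
rel [np.float64(-223.3), np.float64(210.8), np.float64(-82.3), np.float64(12.99)] yaw -0.0232 t 14.3 pos [0.5234 0.1858 0.1567] q6 0.32
[[ 0.023  1.    -0.004]
 [ 1.    -0.023 -0.001]
 [-0.001 -0.004 -1.   ]]
```

Run:
```python
from h import *
X=np.concatenate([cloud(load('top0')).reshape(-1,3),cloud(load('scene0')).reshape(-1,3)]);X=X[~np.isnan(X[:,0])]
for t in ([.5238,.1858],[.63,.1],[.744,.016],[.7293,-.0423]):
    d=X[:,:2]-t; r=np.hypot(d[:,0],d[:,1])
    for R_ in(.08,.13,.18):
        k=(r<R_)&(X[:,2]>.08); print(t,R_,k.sum(), (np.c_[X[k].min(0),X[k].max(0)].round(2).tolist() if k.any() else ''))
```

```text
[0.5238, 0.1858] 0.08 0 
[0.5238, 0.1858] 0.13 0 
[0.5238, 0.1858] 0.18 0 
[0.63, 0.1] 0.08 0 
[0.63, 0.1] 0.13 0 
[0.63, 0.1] 0.18 1156 [[0.76, 0.78], [0.0, 0.22], [0.76, 0.81]]
[0.744, 0.016] 0.08 431 [[0.76, 0.78], [-0.05, 0.09], [0.76, 0.8]]
[0.744, 0.016] 0.13 884 [[0.76, 0.78], [-0.11, 0.14], [0.76, 0.8]]
[0.744, 0.016] 0.18 1438 [[0.76, 0.78], [-0.16, 0.19], [0.76, 0.8]]
[0.7293, -0.0423] 0.08 316 [[0.78, 0.78], [-0.1, 0.02], [0.76, 0.77]]
[0.7293, -0.0423] 0.13 705 [[0.76, 0.78], [-0.16, 0.08], [0.76, 0.8]]
[0.7293, -0.0423] 0.18 2248 [[0.66, 0.82], [-0.22, 0.13], [0.08, 0.8]]
```

Run:
```python
from h import *
c=load('top11');X=cloud(c);t=np.array([.5238,.1858,.1575])
for y in range(20,360,30):
    print([ (X[230+y//5,160+x//5]-t).round(2).tolist() for x in (20,100,200,300,370)])
c0=load('top0');X0=cloud(c0)
for v in range(0,12,2): print(v,[X0[v,u].round(2).tolist() for u in(200,320,400)])
```

```text
[[0.13, 0.17, -0.11], [0.14, 0.14, -0.14], [0.14, 0.09, -0.16], [0.05, -0.04, 0.38], [0.14, 0.01, -0.16]]
[[0.13, 0.18, -0.16], [0.13, 0.14, -0.16], [0.04, -0.01, 0.37], [0.04, -0.04, 0.39], [0.12, 0.01, -0.15]]
[[0.11, 0.18, -0.16], [0.03, 0.02, 0.37], [0.03, -0.02, 0.38], [0.03, -0.04, 0.39], [0.03, -0.06, 0.36]]
[[0.02, 0.04, 0.37], [0.02, 0.01, 0.38], [0.02, -0.02, 0.39], [0.02, -0.05, 0.39], [0.02, -0.06, 0.37]]
[[0.01, 0.03, 0.38], [0.01, 0.01, 0.38], [0.01, -0.02, 0.39], [0.01, -0.05, 0.39], [0.01, -0.06, 0.37]]
[[0.0, 0.03, 0.39], [0.0, 0.01, 0.39], [0.0, -0.02, 0.39], [0.0, -0.04, 0.39], [0.0, -0.06, 0.38]]
[[-0.0, 0.03, 0.39], [-0.0, 0.01, 0.39], [-0.01, -0.02, 0.39], [-0.01, -0.04, 0.38], [-0.01, -0.06, 0.38]]
[[-0.01, 0.03, 0.39], [-0.01, 0.01, 0.39], [-0.01, -0.02, 0.38], [-0.01, -0.04, 0.38], [-0.01, -0.06, 0.38]]
[[-0.02, 0.04, 0.38], [-0.02, 0.01, 0.38], [-0.02, -0.02, 0.38], [-0.02, -0.04, 0.37], [-0.02, -0.06, 0.38]]
[[-0.03, 0.03, 0.38], [-0.03, 0.01, 0.38], [-0.03, -0.01, 0.37], [-0.03, -0.04, 0.35], [-0.03, -0.06, 0.38]]
[[-0.04, 0.03, 0.38], [-0.04, 0.01, 0.37], [-0.04, -0.01, 0.36], [-0.03, -0.02, 0.23], [-0.04, -0.06, 0.39]]
[[-0.05, 0.04, 0.38], [-0.04, 0.02, 0.36], [-0.03, 0.08, -0.1], [-0.04, -0.0, 0.14], [-0.05, -0.06, 0.39]]
0 [[0.76, 0.12, 0.8], [0.78, 0.0, 0.77], [0.78, -0.08, 0.77]]
2 [[0.76, 0.12, 0.79], [0.78, 0.0, 0.76], [0.78, -0.09, 0.76]]
4 [[0.78, 0.13, 0.77], [1.29, -0.04, -0.0], [1.29, -0.26, 0.0]]
6 [[1.3, 0.29, -0.0], [1.28, -0.04, 0.0], [1.29, -0.26, 0.0]]
8 [[1.29, 0.29, -0.0], [1.28, -0.04, 0.0], [1.28, -0.26, 0.0]]
10 [[1.28, 0.29, 0.0], [1.27, -0.04, 0.0], [1.27, -0.26, -0.0]]
```

View pics/top11.png

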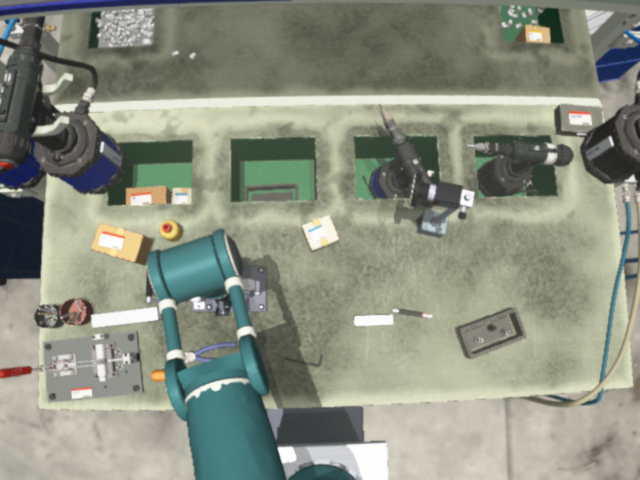

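View pics/scene11.png

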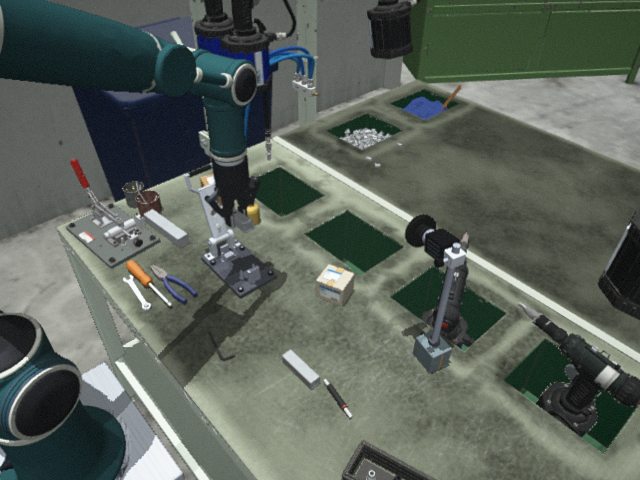

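Emit:
move_arm:
  steps:
    - [0, 0, -20, 0, 10]
    - [-10, 14, -45, 1, 10]
    - [-30, 42, -65, 3, 10]
    - [-50, 70, -82, 5, 10]
    - [-70, 98, -82, 7, 10]
    - [-90, 126, -82, 9, 10]
    - [-110, 154, -82, 11, 10]
    - [-130, 180, -82, 13, 10]
    - [-145, 200, -82, 13, 10]
    - [-158, 216, -82, 13, 10]
    - [-165, 224, -82, 13, 10]
    - [-165, 224, -82, 13, 10]
    - [-165, 224, -82, 13, 10]
    - [-165, 224, -82, 13, 10]
  newtons: 50

```text
time: 15.7
tool_pos: [0.7443, 0.0171, 0.2406]
tcp_rot: [-2.48, -1.927, 0.001]
wrist_force: [0.4, -0.8, -1.0]
width: 0.285
```

Run:
```python
from h import *
rel([.7293,-.0423,.2385],-.25); print(bot.read_state()['width'])
s=snap('scene','scene12');c=snap('top','top12')
```

```text
rel [np.float64(-61.3), np.float64(0.2), np.float64(2.1), np.float64(0.04)] yaw -0.2493 t 15.7 pos [0.7443 0.0171 0.2406] q6 0.239
[[ 0.247  0.969 -0.001]
 [ 0.969 -0.247  0.   ]
 [ 0.    -0.001 -1.   ]]
0.28500091037759745
```

View pics/scene12.png

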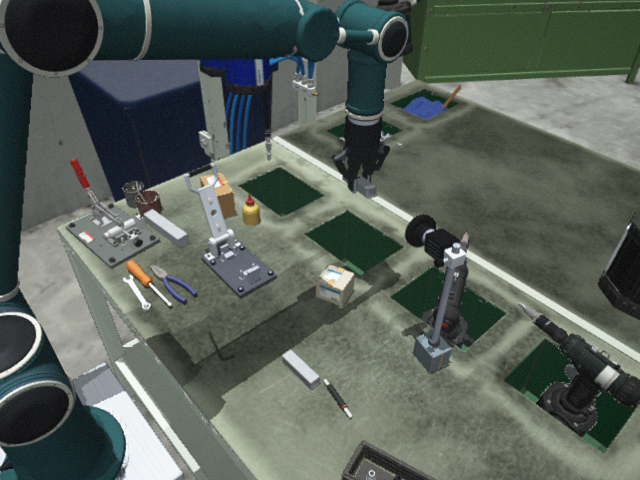

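View pics/top12.png

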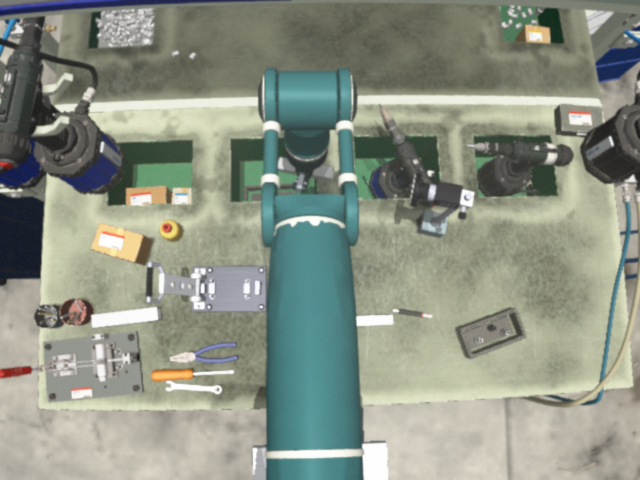

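Clear of everything; now the last 61 mm along the lens direction.

Emit:
move_arm:
  steps:
    - [-10, 0, 2, 0, 10]
    - [-20, 0, 2, 0, 10]
    - [-30, 0, 2, 0, 10]
    - [-40, 0, 2, 0, 10]
    - [-50, 0, 2, 0, 10]
    - [-57, 0, 2, 0, 10]
    - [-61, 0, 2, 0, 10]
    - [-61, 0, 2, 0, 10]
    - [-61, 0, 2, 0, 10]
    - [-61, 0, 2, 0, 10]
    - [-61, 0, 2, 0, 10]

```text
time: 16.9
tool_pos: [0.7301, -0.0424, 0.2388]
tcp_rot: [-2.481, -1.928, -0.0]
wrist_force: [-0.3, -0.1, -1.0]
width: 0.281
```

Run:
```python
from tilt import *
rel([.7293,-.0423,.2385],-.25)
s=snap('scene','scene13');c=snap('top','top13')
cv2.imwrite('pics/s13.png',cv2.resize(s['pixels'][110:290,320:500,::-1],None,fx=3.3,fy=3.3,interpolation=cv2.INTER_CUBIC))
p=bot.read_state()['tool_pos']
tubefit('scene13',330,420,120,230,p,[.247,.969])
```

```text
rel [np.float64(-0.1), np.float64(-0.8), np.float64(0.3), np.float64(0.03)] yaw -0.2495 t 16.9 pos [ 0.7301 -0.0424  0.2388] q6 0.157
[[ 0.247  0.969  0.   ]
 [ 0.969 -0.247  0.   ]
 [ 0.    -0.    -1.   ]]
scene13 n 80 slope along +y -0.1384 across -0.038 z0 0.0277 rms 0.0009 min a [-0.05718806 -0.05540284]
```

View pics/s13.png

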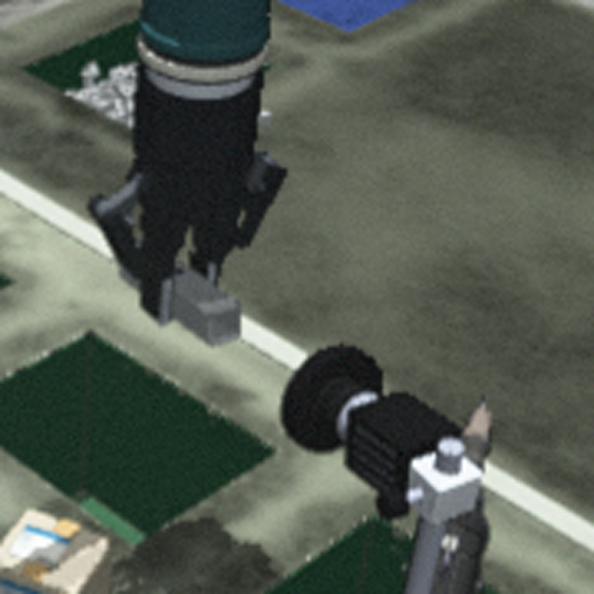

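Run:
```python
from h import *
yaw,t=.25,.165
l=np.array([np.sin(yaw)*np.cos(t),np.cos(yaw)*np.cos(t),-np.sin(t)])
x=-l; y=np.cross([0,0,1.],x);y/=np.linalg.norm(y); z=np.cross(x,y);F=np.stack([x,y,z]);o=np.array([.6744,-.2574,.2904])
X=cloud(load('scene13'))[190:217,366:397].reshape(-1,3);X=X[~np.isnan(X[:,0])];q=(X-o)@F.T
k=(abs(q[:,0]+.17)<.012)&(abs(q[:,1])<.03)&(abs(q[:,2])<.03);e=q[k]
f=e[:, :]
print(len(f),'x pct',np.percentile(f[:,0],[2,25,50,75]).round(4),'y',np.percentile(f[:,1],[2,50,98]).round(4),'z',np.percentile(f[:,2],[2,50,98]).round(4))
# plane fit of end face
g=q[(q[:,0]>-.18)&(q[:,0]<-.16)&(abs(q[:,1])<.02)&(abs(q[:,2])<.02)]
for _ in range(6):
    mu=np.median(g,0);V=np.linalg.svd(g-g.mean(0))[2];r=(g-g.mean(0))@V[2];g=g[abs(r)<.002]
print(len(g),g.mean(0).round(4),V[2].round(3),g.min(0).round(3),g.max(0).round(3))
```

```text
140 x pct [-0.1818 -0.1776 -0.1742 -0.1712] y [-0.0146 -0.0027  0.0106] z [-0.0125  0.0002  0.0139]
38 [-0.1731 -0.0002  0.0008] [ 0.999 -0.009  0.047] [-0.175 -0.015 -0.013] [-0.171  0.011  0.014]
```

Run:
```python
from h import *
s=bot.read_state();print(s['time'],s['wrist_force'],s['width'],abs(s['joint_vel']).max()); print(bot.finish_job())
```

```text
17.0 [ 0.15104355 -0.53599395 -1.41251295] 0.2850545725586536 0.000884352243231701
the job is handed in; nothing more can be done
None
```

The job is handed in at 17.0 s, with the tube held in front of the inspection camera; `finish_job` gives no verdict, so what follows is my own measurement.

**What I did**
- I gripped the bow handle and swung the leaf open with the tube still in the jig. When I let go at about 1.8 rad it stayed open.
- I then lifted the tube clear of the jig.
- The tool can't tilt, so I pressed the tube's handle-side end onto the jig's rest post with a light 20 N grip. That turned the tube in the fingers to roughly match the camera's downward tilt.
- After firming the grip to 50 N, I presented the handle-side end to the lens.

**Last checks, in the camera head's frame**

| Check | Measured | Limit |
|---|---|---|
| Sawn end, x | about -0.173 m | -0.185 to -0.155 m |
| Sawn end, y | within about 2 mm of 0 | ±12 mm |
| Sawn end, z | within about 1 mm of 0 | ±12 mm |
| Bore against lens axis | 0.03 to 0.05 rad off | 0.15 rad |
| Side-to-side level | about 0.04 rad off | 0.17 rad |

- **Stillness:** the arm was at rest, with the grip at tube width.
- **Leaf and bystanders:** the leaf still looked open in the picture before the last 61 mm move. I saw no bystander or camera contact in the pictures or wrist force, but I did not measure the bystanders' positions again.

**Disagreement:** the tube's tilt read 0.154 rad just after the press, 0.138 rad at the end, and about 0.12 rad from the end face. My estimate of the lens tilt is 0.165 rad. I put the spread down to depth noise, and all three readings are well within tolerance.

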